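# Fit the clean filter and lock the filter cover

### The job

Put the clean filter (white pleats) flat on the floor of the open filter bay of the black clean-air unit, swing the cover fully shut over it, then lock the cover with its red quarter-turn wing: line the wing up with the yellow mark, push it in and turn it a quarter turn clockwise so that it points at the green marks and stays in when let go. Leave the old filter with the brown pleats, the bottle and the blower where they are.

Things in the scene. Friction and masses are not known exactly. Their poses are not given: they have to be found in the camera images.
- unit: Black bench-top clean-air unit, fixed: a box whose level deck is 110 mm above the bench. Origin on the bench; its x runs along the cover's hinge, z up; the box spans x -100 to 100, y -95 to 145 mm. Open filter bay in the deck: x -66 to 66, y -32 to 65 mm, 45 mm deep. Hinge line along x at y = 75 mm, deck height. The fastener's steel receptacle lies in the deck at y = -50 mm.
- bay (a point): Centre of the bay's floor (unit frame x 0, y 16.5, z 65 mm); axes as the unit's. The bay is 132 mm (x) by 97 mm (y) and takes the filter with its long side along x, either way round, with 6 mm of play on every side.
- hinge_mid (a point): Middle of the cover's hinge line, at deck height; axes as the unit's.
- receptacle (a point): Centre of the receptacle's mouth, on the deck (unit frame x 0, y -50, z 110 mm); axes as the unit's. Its slot, 31 x 10 mm, runs along the unit's y. Beneath, stops let the pushed-in cross pin turn only clockwise (seen from above), a quarter turn, to a notch along the unit's x where it springs up and locks.
- cover (a joint): Angle of the grey sheet-metal cover, a pan 160 (along hinge) x 160 x 15 mm, rad: 0 = shut on the deck; 1.75 to 1.95 = standing open, leaning a little towards the unit's +y, away from the bay. A stiff friction hinge (0.38 N m, up to 4 N at the free edge) holds it at any angle. Shut it by pushing its outer face over from behind, beside the wing that stands out of it.
- cover_edge (a point): Middle of the cover's free edge, on its outer face (160 mm from the hinge, 15 mm above the deck when shut). z = the cover's outward normal, y points from free edge to hinge, x along the hinge.
- plunger (a joint): Depth of the captive stud pushed into the cover, m: 0 = sprung out; 0.003 = cross pin rests on the receptacle, not lined up; over 0.015 = pin below the receptacle, free to turn; 0.013 = locked, sprung back up into the notch; 0.018 = end of travel. Spring: 4 N at first, 9 N fully pushed.
- wing (a joint): Turn of the red wing with its cross pin, rad, growing clockwise seen from above the shut cover: 0 (or pi) = wing along the unit's y, at the yellow mark, lined up with the slot (0.12 rad off still enters); 1.57 = along the unit's x, at the two green marks. Starts 0.45 to 1.2, sprung out. Turns freely either way while out and stays where left (friction 0.03 N m).
- wing_top (a point): Centre of the wing's upper edge, on the stud's axis (125 mm from the hinge, mid-width of the cover). Red bar 60 mm long (this frame's y), 10 mm thick (x), 25 mm high, pinched across its thickness; z points out of the cover. Sprung out, its upper edge is 50 mm above the cover's face, 175 mm above the bench when shut; below the bar a round skirt, 26 mm dia. x 6 mm.
- clean_filter: Clean filter cartridge to be fitted: blue frame 120 x 85 x 30 mm with white pleats on top, and along the middle of its top (along its x, the long side) a blue pull rib 64 mm long, 12 mm thick and 20 mm high (top at 50 mm). About 0.16 kg. Origin at the centre of its underside, z up.
- old_filter: Old filter, the same blue cartridge with dark brown pleats, lying on the bench. Leave it.
- bottle: White plastic bottle, 56 mm diameter, 130 mm high. Leave it.
- blower: Black rubber air blower with a red nozzle, 70 mm diameter, 135 mm high, standing. Leave it.

How it is judged:
By the outcome, as a careful person would: the job done as asked, in the order asked, and still so for the second after the job is handed in, with the robot touching nothing.
It also fails if it takes over 72 s, if anything falls off the work surface, if the arm or the gripper's body presses on something with over 40 N, if the wrist force passes 120 N, or if a joint passes its speed limit or range.

### The arm

A 6-joint arm with a two-finger parallel gripper is mounted at the origin on the work surface. World frame = base frame: x ahead of the robot, y to its left, z up, the work surface at z = 0. Lengths are in mm, angles in rad, forces in N, time in s.
With the tool pointing down it reaches from about 300 to 850 mm from the base axis. Payload 4.2 kg.
Tool frame: the origin (TCP) lies midway between the tips of the shut fingers; the grasp point (between the pads) lies 19 mm behind it (bot.grasp_offset is the distance from the TCP to the grasp point, in mm); z points along the fingers, y is the line along which they close (so a half turn about z gives the same grasp; the last joint's range is limited). The gripper opens to 91 mm and grips with 3 to 60 N. Pads are 32 mm wide; open, the fingers measure 118 mm over their backs; the gripper's body (76 mm by 178 mm) begins 60 mm behind the grasp point.
Start: joints at [-1.232, 0.32, 1.565, -0, 1.257, -0.02], TCP at [201.916, -538.399, 213.976] pointing down, gripper open.
Joint ranges: [-3.11, 3.11], [-0.84, 2.01], [0.21, 2.61], [-1.34, 4.49], [0.05, 2.63], [-2.56, 2.56]. Speed limits (rad/s): [2.57, 2.57, 3.14, 3.14, 3.14, 3.14].

### API

Orientations are given as a unit quaternion [w, x, y, z].
In Python, from station import bot gives the robot as it stands. The module is installed in compiled form; this text tells all that it offers.
- The arm moves only by the tool play_rows, never from a script. Its argument "deltas" is a list of rows, each an object of numbers: "x", "y", "z": the shift along the tool's x, y, z in mm; "spin": the turn about the tool's z in rad. In form: [{"x": .., "y": .., "z": .., "spin": ..}, ...]. A call has 1 to 10 rows; each row is the pose to reach, as a shift and turn from the pose commanded when the call began, along the tool's axes at that moment; what a row does not reach only later rows make up. A row lasts 1/8 s, in which the tool goes at most 62.5 mm and 10.7 degrees, less where a joint would pass 70% of its speed; a pose out of reach is approached as far as the arm can. A call with a gripper value outside its range is refused whole. "jaw" is the opening, from -1 (shut) to 1 (fully open), so that 0 is half open, set as the call begins (left out, the last holds). The fingers move at their own pace and stop on an object; "newtons" is the grip in N (left out, the last holds). Time passes only in rows, so rows that repeat a pose let the fingers close. It gives the time, the measured TCP pose, the force, the opening and the grip force at its end, in the units of the state.
- bot.get_state(): the state, without advancing time (a new reading comes with each control period).
- bot.capture(name): name is "side" or "top"; returns a dict with "frame" (384x512x3 uint8, red, green, blue), "fx", "fy", "cx", "cy" (pixels), "cam_to_world" (4x4, takes a point from camera to world coordinates). Camera axes: x right, y down, z forward; pixel columns grow to the right and rows downward; lengths in mm; the calibration is good to about 2 mm. A picture is of the moment at which its call begins. There is no depth.
- bot.close_job(): hands the job in; it is judged then, once.
Trained networks look in the newest picture that a camera, given by its name, has taken for a name from the list of things; names that differ only in an ending like _2 or _b are one class to them, and where a whole thing is asked for, a point or a joint stands for the part that bears it (a point fixed in the world has none). Each returns a list of dicts, best first, with "conf" (0 to 1); they miss things now and then, are a little off and sometimes report something else, mostly with a low value. They report only what shows in the picture. A call takes as long as a camera call.
- bot.boxes_of(target, camera): "extent" ([centre column, centre row, width, height] in pixels, round what is visible of it).
The state is a dict: "time": time; "joints": joint angles; "joint_velocities": joint speeds; "effort": joint torques, N m; "tcp_pos": TCP position; "ee_rot": TCP orientation; "force": force on the tool from outside, world axes, zero at the start; "ft_torque": the same for the moment, N m; "finger_gap": opening from 0.0 (shut) to 1.0 (fully open); "grip_force": force on a finger pad.
Only numpy, scipy, OpenCV 4.12 (cv2) and the standard library are available. Lean on these libraries where they do the work, as an engineer would, in place of code of your own. Each camera call takes 0.05 s, during which the arm holds its last target. There are 200 camera calls.

## Working session

There is one attempt and no reset: what is moved stays moved. The work goes in short steps, Python scripts to look and compute and a tool call to move; the robot and the scene stay as the last step left them, time stands still between calls to the robot, and variables do not carry over. Pictures are saved under pics/ and viewed, at most 10 in all, crops included, and the job is handed in when it is done.

Besides the shell and the picture viewer there is one more tool, called after "Emit:" as name([rows], argument=value, ...), one row to a line, values as JSON. play_rows: Moves the arm, as the interface text tells. Its arguments: {"type":"object","properties":{"deltas":{"type":"array"},"jaw":{"type":"number"},"newtons":{"type":"number"}},"required":["deltas"]}

```bash
mkdir -p pics; cat > h.py <<'E'
from station import bot
import cv2, numpy as np
def save(c,n):
    d=bot.capture(c); np.savez(f'pics/{n}.npz',**{k:np.array(v) for k,v in d.items()})
    cv2.imwrite(f'pics/{n}.png',d['frame'][:,:,::-1]); return d
def load(n): return dict(np.load(f'pics/{n}.npz'))
def ray(d,u,v):
    T=np.array(d['cam_to_world']); r=T[:3,:3]@[(u-d['cx'])/d['fx'],(v-d['cy'])/d['fy'],1]
    return T[:3,3],r/np.linalg.norm(r)
def atz(d,u,v,z):
    o,r=ray(d,u,v); return o+r*(z-o[2])/r[2]
def tri(*obs):
    A=np.zeros((3,3));b=np.zeros(3)
    for d,u,v in obs:
        o,r=ray(d,u,v);P=np.eye(3)-np.outer(r,r);A+=P;b+=P@o
    p=np.linalg.solve(A,b); return p
def proj(d,p):
    T=np.array(d['cam_to_world']); q=T[:3,:3].T@(np.array(p)-T[:3,3]); return np.array([q[0]/q[2]*d['fx']+d['cx'],q[1]/q[2]*d['fy']+d['cy']])
E
python3 - <<'E'
from h import *
a=save('side','s0');b=save('top','t0')
for d in(a,b): print(d['fx'],d['cx'],d['cy'],np.round(d['cam_to_world'],3).tolist())
for t in['unit','cover','wing','clean_filter','old_filter','bottle','blower']:
  for c in['side','top']:
    print(t,c,[(np.round(x['extent']).tolist(),round(x['conf'],2)) for x in bot.boxes_of(t,c)[:2]])
print(bot.get_state())
cv2.imwrite('pics/v0.png',np.vstack([cv2.resize(x['frame'][:,:,::-1],(400,300)) for x in(a,b)]))
E
```

```text
416.0448466613032 265.2251200081336 190.34185553156718 [[0.979, -0.11, 0.17, 415.071], [-0.202, -0.526, 0.826, -820.119], [-0.001, -0.843, -0.538, 607.379], [0.0, 0.0, 0.0, 1.0]]
432.50376896949706 251.65529445427694 204.68337540008423 [[0.114, -0.966, 0.231, 366.231], [-0.994, -0.11, 0.03, -111.847], [-0.004, -0.233, -0.972, 1121.517], [0.0, 0.0, 0.0, 1.0]]
unit side []
unit top [([154.0, 204.0, 139.0, 108.0], 0.71)]
cover side [([248.0, 117.0, 65.0, 67.0], 0.86)]
cover top [([118.0, 193.0, 69.0, 87.0], 0.79), ([286.0, 176.0, 22.0, 32.0], 0.54)]
wing side []
wing top [([102.0, 193.0, 36.0, 21.0], 0.59)]
clean_filter side [([261.0, 274.0, 72.0, 46.0], 0.98)]
clean_filter top [([300.0, 251.0, 33.0, 47.0], 0.88), ([155.0, 203.0, 138.0, 104.0], 0.36)]
old_filter side [([242.0, 344.0, 84.0, 73.0], 0.7)]
old_filter top [([359.0, 280.0, 43.0, 55.0], 0.95), ([155.0, 203.0, 140.0, 111.0], 0.27)]
bottle side [([339.0, 229.0, 34.0, 60.0], 0.55)]
bottle top [([285.0, 176.0, 26.0, 31.0], 0.7)]
blower side [([368.0, 307.0, 42.0, 70.0], 0.62)]
blower top [([364.0, 193.0, 29.0, 26.0], 0.93)]
{'time': 0.8, 'joints': array([-1.23200241e+00,  3.19575596e-01,  1.56454405e+00, -2.35596725e-05,
        1.25744309e+00, -2.00366885e-02]), 'joint_velocities': array([-1.03193677e-03, -1.99777241e-04, -1.32027812e-04, -1.53224308e-03,
        1.96295310e-03,  8.22673719e-05]), 'effort': array([-3.32978880e-04, -4.12299657e+01, -2.32220542e+01,  7.25349714e-02,
        3.75685946e-02, -3.15504133e-05]), 'tcp_pos': array([ 201.89483023, -538.36613338,  213.97283798]), 'ee_rot': array([ 1.65465230e-05,  9.83947554e-01,  1.78457865e-01, -8.69040477e-06]), 'force': array([ 0.01969145, -0.26509879, -0.58599115]), 'ft_torque': array([ 0.0255008 ,  0.00985001, -0.0227722 ]), 'grip_force': 0.0, 'finger_gap': 0.9976243885584453}
```

```bash
python3 - <<'E'
from h import *
a=load('s0')['frame'][:,:,::-1];b=load('t0')['frame'][:,:,::-1]
cv2.imwrite('pics/v1.png',cv2.resize(a[70:384,150:450],None,fx=1.9,fy=1.9,interpolation=cv2.INTER_CUBIC))
cv2.imwrite('pics/v2.png',cv2.resize(b[120:330,70:400],None,fx=2.4,fy=2.4,interpolation=cv2.INTER_CUBIC))
E
```

```text
(no output)
```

View pics/v1.png

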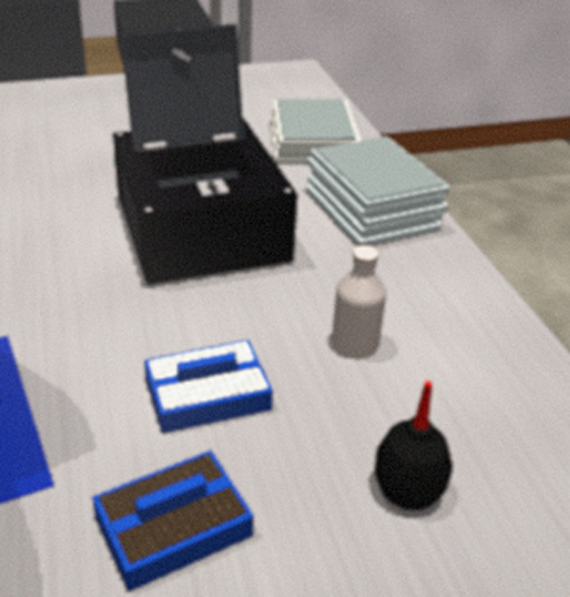

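View pics/v2.png

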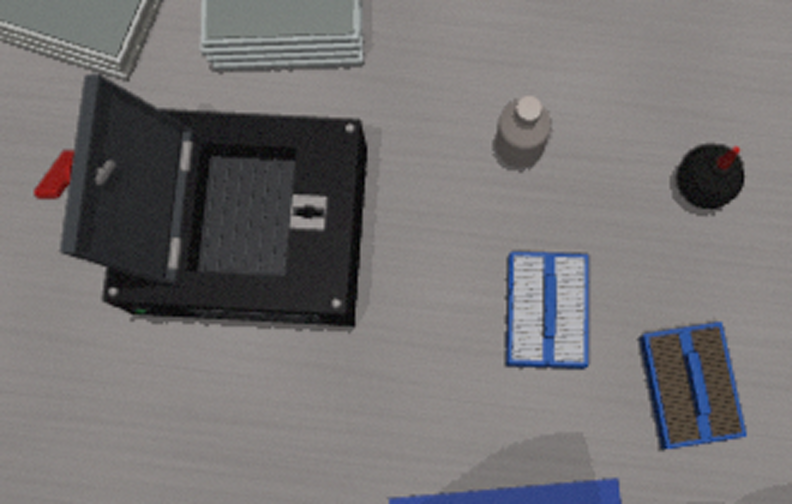

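```bash
python3 - <<'E'
from h import *
a=load('s0')['frame'][:,:,::-1];b=load('t0')['frame'][:,:,::-1]
def g(x): return (255*(x/255.)**.6).astype('uint8')
cv2.imwrite('pics/v3.png',g(np.hstack([cv2.resize(a[115:220,205:310],(399,399),interpolation=cv2.INTER_CUBIC),cv2.resize(b[160:265,118:223],(399,399),interpolation=cv2.INTER_CUBIC)])))
E
```

```text
(no output)
```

View pics/v3.png

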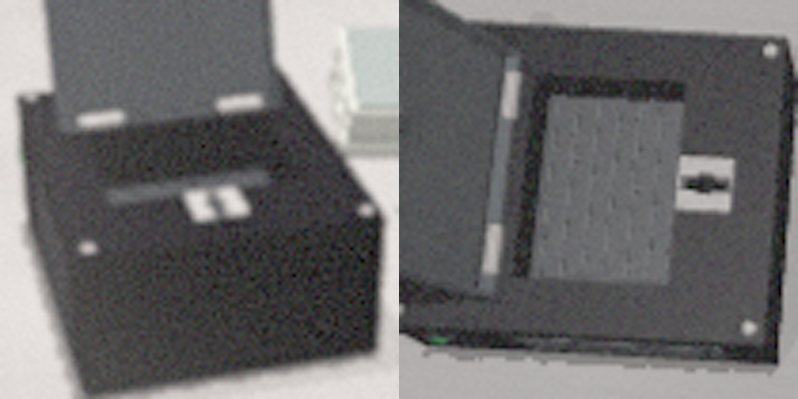

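```bash
cat > fit.py <<'E'
from h import *
from scipy.optimize import least_squares
A=load('s0');B=load('t0')
S=lambda u,v:(205+(u+.5)/3.8-.5,115+(v+.5)/3.8-.5)
T=lambda u,v:(118+(u+.5)/3.8-.5,160+(v+.5)/3.8-.5)
for n,s,t in[('rec',(217,204),(306,184)),('FR',(365,210),(371,49)),('FL',(88,248),(350,328))]:
    print(n,tri((A,*S(*s)),(B,*T(*t))).round(1))
R=lambda w:np.array([[np.cos(w),-np.sin(w),0],[np.sin(w),np.cos(w),0],[0,0,1]])
def solve(obs,x0):
    f=lambda p:np.concatenate([proj(d,R(p[2])@np.array(q(p) if callable(q) else q)+[p[0],p[1],p[3] if len(p)>3 and not callable(q) and zf else 0])-uv for d,uv,q in obs])
    r=least_squares(f,x0,loss='soft_l1'); return r
zf=False
sc=lambda i,j:(lambda p:(i*p[3],j*p[4],110))
obs=[(A,S(217,204),(0,-50,110)),(B,T(306,184),(0,-50,110)),(A,S(365,210),sc(1,-1)),(A,S(88,248),sc(-1,-1)),(B,T(371,49),sc(1,-1)),(B,T(350,328),sc(-1,-1)),
(A,S(88,392),(-100,-95,0)),(A,S(378,350),(100,-95,0)),(A,S(383,217),(100,-95,110)),(B,T(391,40),(100,-95,110)),(B,T(286,84),(66,-32,110)),(B,T(378,368),(-100,-95,0))]
r=solve(obs,[450,50,0,85,80]);print('unit',r.x.round(3));print(r.fun.reshape(-1,2).round(1).tolist())
s=lambda u,v:(150+(u+.5)/1.9-.5,70+(v+.5)/1.9-.5)
t=lambda u,v:(70+(u+.5)/2.4-.5,120+(v+.5)/2.4-.5)
zf=True
# image top-view: up=+x, left=+y
obs=[(B,t(511,252),(60,42.5,30)),(B,t(589,253),(60,-42.5,30)),(B,t(588,363),(-60,-42.5,30)),(B,t(507,362),(-60,42.5,30)),
(A,s(159,410),(-60,-42.5,30)),(A,s(270,384),(60,-42.5,30)),(A,s(251,342),(60,42.5,30)),(A,s(146,361),(-60,42.5,30)),(A,s(163,428),(-60,-42.5,0)),(A,s(271,407),(60,-42.5,0)),
(B,t(549,272),(32,0,50)),(B,t(550,338),(-32,0,50))]
r=solve(obs,[400,-200,0,0]);print('filter',r.x.round(3));print(r.fun.reshape(-1,2).round(1).tolist())
for n,q,w in[('bottle',(529,108),(366,255)),('blower',(735,152),(428,383))]: print(n,tri((A,*s(*w)),(B,*t(*q))).round())
E
python3 fit.py
```

```text
rec [584.7  46.3 108.2]
FR [676.1  17.2 109.7]
FL [496.7   5.9 110. ]
unit [581.166  96.319   6.339  89.682  85.053]
[[-0.4, -0.6], [-0.2, 0.1], [0.3, -0.0], [-0.2, -0.1], [0.2, 0.8], [-0.2, 0.1], [-1.3, 3.3], [0.1, 2.2], [1.0, -0.5], [-0.7, -0.7], [0.1, -0.4], [0.1, -0.3]]
filter [ 5.27786e+02 -2.07450e+02  7.20000e-02  3.70300e+00]
[[-0.8, -1.2], [-0.0, -0.3], [0.0, 1.2], [-0.3, 0.2], [0.5, 0.0], [2.2, 1.5], [-1.0, -3.7], [-1.4, -3.3], [-1.0, 1.8], [1.1, 0.4], [0.6, 0.6], [-0.2, -1.2]]
bottle [ 712. -162.  125.]
blower [ 688. -369.  134.]
```

```bash
cat > sil.py <<'E'
from h import *
from scipy.optimize import minimize
R=lambda w:np.array([[np.cos(w),-np.sin(w),0],[np.sin(w),np.cos(w),0],[0,0,1]])
A=load('s0');B=load('t0')
V=[]
for d,(c,r,w,h) in((A,(261,274,72,46)),(B,(300,251,33,47))):
    f=d['frame'].astype(int); m=((f[...,2]-f[...,0])>40)
    k=np.zeros(m.shape,bool);k[int(r-h/2-5):int(r+h/2+6),int(c-w/2-6):int(c+w/2+6)]=1
    m=(m&k).astype('uint8'); h,_=cv2.findContours(m,0,1); 
    n,l,st,_=cv2.connectedComponentsWithStats(m); i=1+st[1:,4].argmax(); print(st[i])
    hull=cv2.convexHull(max(h,key=cv2.contourArea)); M=np.zeros(m.shape,'uint8');cv2.fillConvexPoly(M,hull,1); V.append((d,M))
bx=[(i*60,j*42.5,k) for i in(-1,1) for j in(-1,1) for k in(0,30)]+[(i*32,j*6,50) for i in(-1,1) for j in(-1,1)]
def cost(p):
    e=0
    for d,M in V:
        q=np.array([proj(d,R(p[3])@np.array(b)+p[:3]) for b in bx])
        h=cv2.convexHull((q.astype('float32')))
        I=np.zeros((M.shape[0]*4,M.shape[1]*4),'uint8');cv2.fillConvexPoly(I,np.round((h+.5)*64).astype('int32'),1,cv2.LINE_8,4)
        e+=np.abs(cv2.resize(M,None,fx=4,fy=4,interpolation=0).astype(int)-I).sum()/16
    return e
sx=np.array([[528,-207,2,.05]]*5)+np.vstack([np.zeros(4),np.diag([6,6,6,.06])])
r=minimize(cost,sx[0],method='Nelder-Mead',options=dict(initial_simplex=sx,xatol=.05,fatol=.1));print(r.x.round(3),r.fun)
r=minimize(lambda p:cost([p[0],p[1],0,p[2]]),[528,-207,.05],method='Nelder-Mead',options=dict(initial_simplex=[[528,-207,.05],[534,-207,.05],[528,-201,.05],[528,-207,.1]]));print(r.x.round(3),r.fun)
E
python3 sil.py
```

```text
[ 226  249   68   48 1240]
[281 225  34  48 523]
[ 5.27991e+02 -2.06969e+02 -6.84000e-01  8.60000e-02] 191.0625
[ 5.27681e+02 -2.06529e+02  8.10000e-02] 189.25
```

```bash
cat >> h.py <<'E'
from scipy.spatial.transform import Rotation as Ro
def go(p,phi=None,st=None):
    s=st or bot.get_state(); q=s['ee_rot']; M=Ro.from_quat([q[1],q[2],q[3],q[0]]).as_matrix()
    d=M.T@(np.array(p)-s['tcp_pos']); cur=np.arctan2(M[1,1],M[0,1]); 
    sp=0 if phi is None else (cur-phi+np.pi/2)%np.pi-np.pi/2
    print('pos',s['tcp_pos'].round(1),'phi',round(cur,3),'-> delta',d.round(1),'spin',round(sp,3),'rows',round(np.linalg.norm(d)/62.5,1),round(abs(sp)/.187,1)); return d,sp
U=np.array([581.2,96.3]);W=.056
def unit(x,y,z): c,s=np.cos(W),np.sin(W); return np.array([U[0]+c*x-s*y,U[1]+s*x+c*y,z])
E
python3 -c "
from h import *
go([527.8,-207,110],.08)
go([527.8,-207,34],.08)"
```

```text
pos [ 201.9 -538.4  214. ] phi -1.212 -> delta [ 421.5 -195.8  104. ] spin -1.292 rows 7.6 6.9
pos [ 201.9 -538.4  214. ] phi -1.212 -> delta [ 421.5 -195.8  180. ] spin -1.292 rows 8.0 6.9
```

Emit:
play_rows([
  {"x":40,"y":-20,"z":5,"spin":-0.13},
  {"x":95,"y":-45,"z":15,"spin":-0.29},
  {"x":150,"y":-70,"z":25,"spin":-0.45},
  {"x":205,"y":-95,"z":40,"spin":-0.62},
  {"x":260,"y":-120,"z":55,"spin":-0.79},
  {"x":315,"y":-146,"z":70,"spin":-0.96},
  {"x":365,"y":-170,"z":85,"spin":-1.12},
  {"x":400,"y":-186,"z":96,"spin":-1.23},
  {"x":421.5,"y":-196,"z":104,"spin":-1.292},
  {"x":421.5,"y":-196,"z":104,"spin":-1.292},
], jaw=1, newtons=25)

```text
time: 2.05
tcp_pos: [528.3, -205.6, 109.3]
ee_rot: [-0.001, 0.677, 0.736, -0.0]
force: [-0.1, 1.0, 0.5]
finger_gap: 1.002
grip_force: 0.0
```

```bash
python3 - <<'E'
from h import *
go([527.8,-207,34],.08)
s=save('side','s1')['frame'][:,:,::-1]
cv2.imwrite('pics/v4.png',cv2.resize(s[150:340,190:340],None,fx=3,fy=3,interpolation=cv2.INTER_CUBIC))
E
```

```text
pos [ 528.3 -205.6  109.3] phi 0.082 -> delta [-1.3 -0.6 75.3] spin 0.002 rows 1.2 0.0
```

View pics/v4.png

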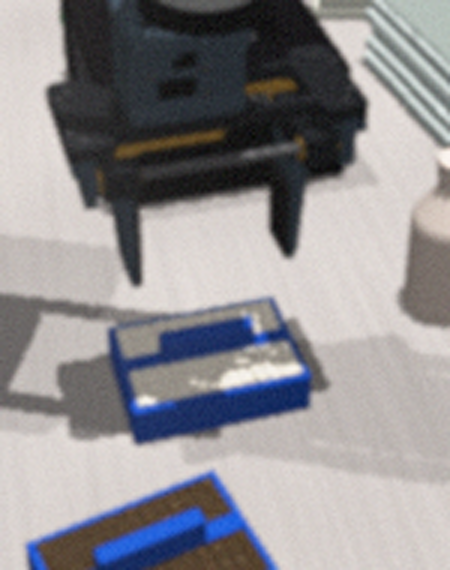

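The open gripper stands straddling the rib's ends (rib at about 160–250, 335 in the crop), with body length along x. Descend and grip.

Emit:
play_rows([
  {"z":40},
  {"z":66},
  {"z":76},
  {"z":76},
])

```text
schema error: expected keys x, y, z, spin
```

Emit:
play_rows([
  {"z":0},
  {"z":0},
  {"z":0},
  {"z":0},
  {"z":0},
  {"z":0},
], jaw=-1, newtons=30)

```text
schema error: expected keys x, y, z, spin
```

Emit:
play_rows([
  {"z":-30},
  {"z":-80},
  {"z":-140},
  {"z":-200},
  {"z":-200},
])

```text
schema error: expected keys x, y, z, spin
```

```bash
python3 - <<'E'
from h import *
s=bot.get_state();print(s['finger_gap'],s['grip_force'],s['force'])
go(list(unit(0,16.5,240)),.056); go(list(unit(0,16.5,240)[:2])+[99],.056)
a=save('side','s2');b=save('top','t2')
cv2.imwrite('pics/v5.png',np.hstack([cv2.resize(a['frame'][60:310,180:380,::-1],(400,500)),cv2.resize(b['frame'][130:330,150:310,::-1],(400,500))]))
E
```

```text
0.9987623831828725 0.0 [-0.66087464 -1.31470033  0.23843388]
pos [ 527.8 -206.5  109.7] phi 0.081 -> delta [ 314.    78.  -130.4] spin 0.025 rows 5.6 0.1
pos [ 527.8 -206.5  109.7] phi 0.081 -> delta [314.   78.1  10.6] spin 0.025 rows 5.2 0.1
```

View pics/v5.png

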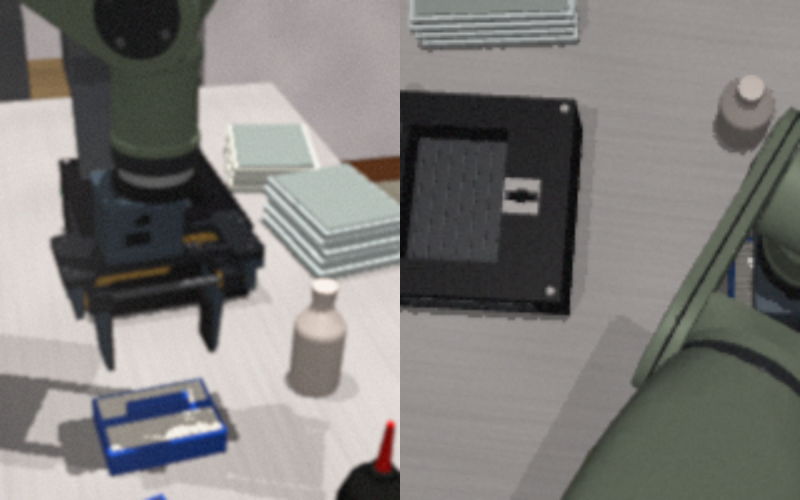

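All keys are needed; nothing moved (the picture still shows the gripper above the filter). Repeating with full rows.

Emit:
play_rows([
  {"x":0,"y":0,"z":40,"spin":0},
  {"x":0,"y":0,"z":66,"spin":0},
  {"x":0,"y":0,"z":76,"spin":0},
  {"x":0,"y":0,"z":76,"spin":0},
], jaw=1)

```text
time: 2.7
tcp_pos: [527.5, -207.5, 34.1]
ee_rot: [-0.0, 0.679, 0.734, -0.0]
force: [0.2, 0.7, 0.1]
finger_gap: 1.003
grip_force: 0.0
```

Emit:
play_rows([
  {"x":0,"y":0,"z":0,"spin":0},
  {"x":0,"y":0,"z":0,"spin":0},
  {"x":0,"y":0,"z":0,"spin":0},
  {"x":0,"y":0,"z":0,"spin":0},
  {"x":0,"y":0,"z":0,"spin":0},
], jaw=-1, newtons=30)

```text
time: 3.32
tcp_pos: [527.8, -207.0, 34.6]
ee_rot: [0.0, 0.678, 0.735, -0.0]
force: [-2.6, -0.8, 6.4]
finger_gap: 0.698
grip_force: 30.0
```

```bash
python3 - <<'E'
from h import *
s=bot.get_state();print(s['finger_gap'],s['grip_force'],s['force'],s['tcp_pos'])
E
```

```text
0.6976798101477527 30.001061260700226 [-2.61230006 -0.80446821  6.36952087] [ 527.81272631 -207.00845849   34.57441563]
```

Emit:
play_rows([
  {"x":0,"y":0,"z":-20,"spin":0},
  {"x":0,"y":0,"z":-70,"spin":0},
  {"x":0,"y":0,"z":-125,"spin":0},
  {"x":0,"y":0,"z":-160,"spin":0},
  {"x":0,"y":0,"z":-165,"spin":0},
  {"x":0,"y":0,"z":-165,"spin":0},
])

```text
time: 4.08
tcp_pos: [527.0, -206.5, 197.4]
ee_rot: [-0.001, 0.678, 0.735, -0.0]
force: [0.0, -0.7, -2.7]
finger_gap: 0.7
grip_force: 30.0
```

```bash
python3 - <<'E'
from h import *
s=bot.get_state();print(s['finger_gap'],s['grip_force'],s['force'])
go(unit(0,16.5,180),.056)
E
```

```text
0.6998817303777461 29.9996155500412 [ 0.04737859 -0.7107638  -2.68287764]
pos [ 527.  -206.5  197.4] phi 0.08 -> delta [313.9  78.6  17.6] spin 0.024 rows 5.2 0.1
```

Emit:
play_rows([
  {"x":30,"y":8,"z":0,"spin":0},
  {"x":80,"y":20,"z":0,"spin":0.01},
  {"x":135,"y":34,"z":0,"spin":0.02},
  {"x":190,"y":48,"z":0,"spin":0.024},
  {"x":245,"y":62,"z":0,"spin":0.024},
  {"x":290,"y":73,"z":0,"spin":0.024},
  {"x":314,"y":78,"z":0,"spin":0.024},
  {"x":314,"y":78,"z":0,"spin":0.024},
  {"x":314,"y":78,"z":0,"spin":0.024},
  {"x":314,"y":78,"z":10,"spin":0.024},
])

```text
time: 5.32
tcp_pos: [580.6, 111.3, 188.6]
ee_rot: [0.0, 0.688, 0.726, 0.0]
force: [-0.4, 1.0, -1.6]
finger_gap: 0.698
grip_force: 30.0
```

```bash
python3 - <<'E'
from h import *
s=bot.get_state();print(s['finger_gap'],s['grip_force'],s['force'])
go(unit(0,16.5,99),.056)
a=save('side','s3');b=save('top','t3')
cv2.imwrite('pics/v6.png',np.hstack([cv2.resize(a['frame'][60:210,190:310,::-1],(400,500)),cv2.resize(b['frame'][130:280,90:210,::-1],(400,500))]))
E
```

```text
0.6984775306348299 29.999552071094513 [-0.41843882  0.97041876 -1.60069287]
pos [580.6 111.3 188.6] phi 0.055 -> delta [ 1.5 -0.3 89.6] spin -0.001 rows 1.4 0.0
```

View pics/v6.png

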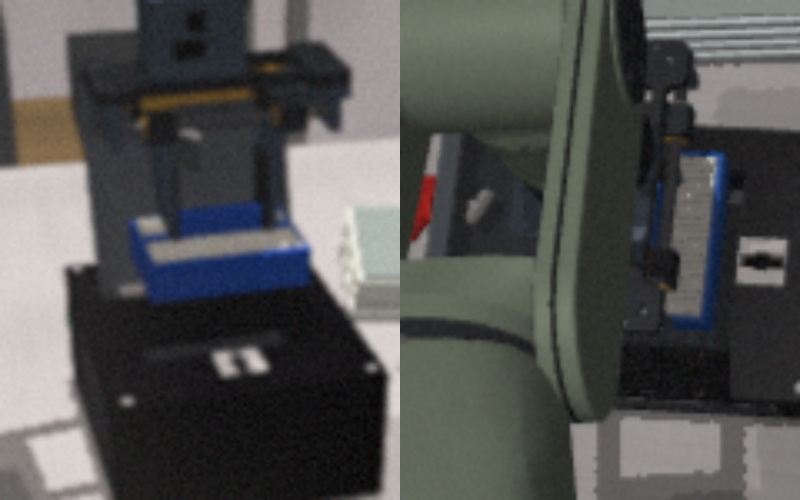

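```bash
python3 - <<'E'
from h import *
b=load('t3')
for u,v in((186.8,176.3),(184,227)): print(atz(b,u,v,184.6).round(1))
for sx in(60,-60): print(unit(sx,16.5-42.5,0).round(1))
E
```

```text
[638.3  70.5 184.6]
[522.2  59.3 184.6]
[642.6  73.7   0. ]
[522.7  67.    0. ]
```

Emit:
play_rows([
  {"x":0.5,"y":0,"z":30,"spin":0},
  {"x":0.5,"y":0,"z":60,"spin":0},
  {"x":0.5,"y":0,"z":75,"spin":0},
  {"x":0.5,"y":0,"z":83,"spin":0},
  {"x":0.5,"y":0,"z":87,"spin":0},
  {"x":0.5,"y":0,"z":89,"spin":0},
  {"x":0.5,"y":0,"z":89.5,"spin":0},
])

```text
time: 6.3
tcp_pos: [580.8, 112.9, 100.0]
ee_rot: [0.0, 0.687, 0.727, 0.0]
force: [0.4, -0.3, -1.1]
finger_gap: 0.699
grip_force: 30.0
```

```bash
python3 - <<'E'
from h import *
s=bot.get_state();print(s['finger_gap'],s['grip_force'],s['force'])
go(unit(0,16.5,99),.056)
E
```

```text
0.6987699734469511 29.999706745147705 [ 0.44243784 -0.30257642 -1.14457846]
pos [580.8 112.9 100. ] phi 0.056 -> delta [-0.1 -0.5  1. ] spin 0.0 rows 0.0 0.0
```

Emit:
play_rows([
  {"x":0,"y":0,"z":0.5,"spin":0},
  {"x":0,"y":0,"z":1.5,"spin":0},
  {"x":0,"y":0,"z":1.5,"spin":0},
])

```text
time: 6.68
tcp_pos: [580.8, 113.0, 99.6]
ee_rot: [0.0, 0.687, 0.727, 0.001]
force: [-1.5, 0.2, 5.3]
finger_gap: 0.701
grip_force: 30.0
```

Emit:
play_rows([
  {"x":0,"y":0,"z":0,"spin":0},
  {"x":0,"y":0,"z":0,"spin":0},
  {"x":0,"y":0,"z":0,"spin":0},
], jaw=0.65)

```text
time: 7.05
tcp_pos: [580.4, 112.9, 97.8]
ee_rot: [0.0, 0.687, 0.727, -0.0]
force: [0.5, -0.3, 0.3]
finger_gap: 0.824
grip_force: 0.0
```

Emit:
play_rows([
  {"x":0,"y":0,"z":-15,"spin":0},
  {"x":0,"y":0,"z":-60,"spin":0},
  {"x":0,"y":0,"z":-120,"spin":0},
  {"x":0,"y":0,"z":-180,"spin":0},
  {"x":0,"y":0,"z":-220,"spin":0},
  {"x":0,"y":0,"z":-220,"spin":0},
])

```text
time: 7.8
tcp_pos: [581.9, 113.1, 323.1]
ee_rot: [0.003, 0.687, 0.727, 0.004]
force: [0.0, -0.7, -0.6]
finger_gap: 0.825
grip_force: 0.0
```

```bash
python3 - <<'E'
from h import *
s=bot.get_state();print(s['finger_gap'],s['grip_force'],s['force'])
go(unit(-58,200,320),.056)
a=save('side','s4');b=save('top','t4')
for t in['cover_edge','wing_top','wing','cover','clean_filter']:
  for c in['side','top']: print(t,c,[(np.round(x['extent'],1).tolist(),round(x['conf'],2)) for x in bot.boxes_of(t,c)[:2]])
# wing red in t0
d=load('t0');f=d['frame'].astype(int);m=(f[...,0]-f[...,1]>60)&(f[...,0]-f[...,2]>60);m[:,130:]=0
v,u=np.nonzero(m);print('red',len(u),u.min(),u.max(),v.min(),v.max())
# cover angle: predict edge corners
for th in(1.75,1.8,1.85,1.9,1.95):
    y=75-160*np.cos(th);z=110+160*np.sin(th)
    P=[unit(sx,y,z) for sx in(80,-80)]
    print(th,[proj(load('t0'),p).round(1).tolist() for p in P],[proj(load('s0'),p).round(1).tolist() for p in P])
cv2.imwrite('pics/v7.png',np.hstack([cv2.resize(a['frame'][60:210,190:310,::-1],(400,500)),cv2.resize(b['frame'][130:280,90:210,::-1],(400,500))]))
E
```

```text
0.8250173725714322 0.0 [ 0.04408058 -0.74528798 -0.55925686]
pos [581.9 113.1 323.1] phi 0.056 -> delta [183.2 -59.6   2.8] spin -0.0 rows 3.1 0.0
cover_edge side [([246.2, 115.7, 64.5, 65.2], 0.96)]
cover_edge top [([114.7, 208.6, 58.0, 60.5], 0.91), ([174.2, 208.3, 40.3, 52.7], 0.49)]
wing_top side [([260.2, 150.7, 96.7, 135.3], 0.52)]
wing_top top [([91.9, 193.1, 12.7, 18.7], 0.59)]
wing side []
wing top [([92.6, 193.9, 17.6, 21.9], 0.7)]
cover side [([250.1, 115.9, 66.9, 69.9], 0.93)]
cover top [([114.7, 209.2, 64.6, 59.4], 0.57)]
clean_filter side [([255.4, 160.6, 50.8, 19.3], 0.71)]
clean_filter top [([172.1, 209.3, 42.2, 50.5], 0.89), ([92.0, 190.6, 15.5, 18.9], 0.63)]
red 177 84 100 183 202
1.75 [[119.0, 150.0], [108.8, 224.9]] [[276.2, 81.9], [214.4, 87.3]]
1.8 [[115.6, 150.1], [105.2, 224.8]] [[275.4, 81.6], [214.0, 86.9]]
1.85 [[112.2, 150.2], [101.7, 224.8]] [[274.5, 81.5], [213.6, 86.7]]
1.9 [[109.0, 150.4], [98.4, 224.8]] [[273.7, 81.5], [213.2, 86.7]]
1.95 [[105.9, 150.7], [95.2, 224.9]] [[272.9, 81.6], [212.8, 86.8]]
```

View pics/v7.png

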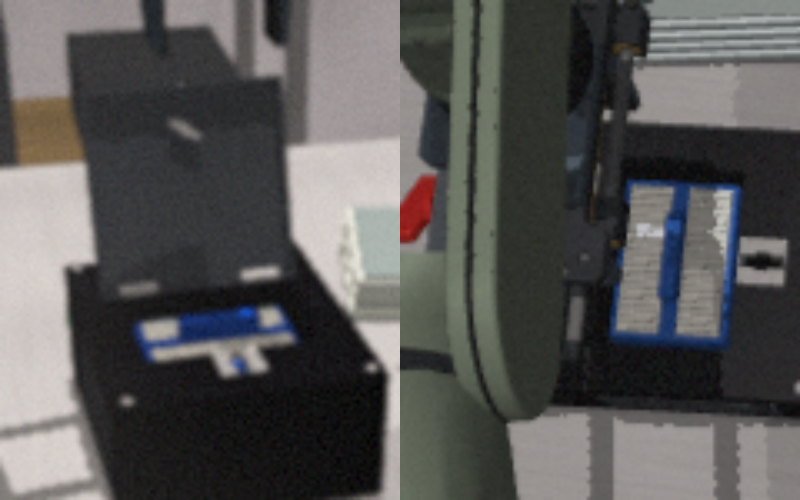

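The filter lies flush in the bay (crop right, 610–740 × 180–345). The cover stands at about 1.83 rad. Now go behind it, fingers shut, beside the wing.

Emit:
play_rows([
  {"x":20,"y":-20,"z":0,"spin":0},
  {"x":70,"y":-45,"z":0,"spin":0},
  {"x":125,"y":-58,"z":0,"spin":0},
  {"x":165,"y":-58,"z":0,"spin":0},
  {"x":178,"y":-58,"z":0,"spin":0},
  {"x":178,"y":-58,"z":0,"spin":0},
], jaw=-1)

```text
time: 9.15
tcp_pos: [512.5, 287.5, 317.6]
ee_rot: [0.0, 0.687, 0.727, -0.0]
force: [-0.2, -1.0, -0.4]
finger_gap: 0.198
grip_force: 0.0
```

Emit:
play_rows([
  {"x":0,"y":0,"z":40,"spin":0},
  {"x":0,"y":0,"z":80,"spin":0},
  {"x":0,"y":0,"z":100,"spin":0},
  {"x":0,"y":0,"z":102,"spin":0},
  {"x":0,"y":0,"z":102,"spin":0},
])

```text
time: 9.78
tcp_pos: [513.3, 286.7, 216.9]
ee_rot: [0.0, 0.687, 0.726, 0.001]
force: [0.3, 0.6, 0.8]
finger_gap: 0.005
grip_force: 0.0
```

```bash
python3 - <<'E'
from h import *
s=bot.get_state();print(s['finger_gap'],s['force'])
go(unit(-58,106,218),.056);print(s['joints'].round(2))
E
```

```text
0.004832969286374476 [0.32029524 0.55231969 0.77130154]
pos [513.3 286.7 216.9] phi 0.055 -> delta [-87.9  -0.8  -1.1] spin -0.001 rows 1.4 0.0
[ 0.49  0.34  1.53 -0.    1.27  0.44]
```

Emit:
play_rows([
  {"x":-20,"y":0,"z":0,"spin":0},
  {"x":-38,"y":0,"z":0,"spin":0},
  {"x":-48,"y":0,"z":0,"spin":0},
  {"x":-58,"y":0,"z":0,"spin":0},
  {"x":-68,"y":0,"z":0,"spin":0},
  {"x":-78,"y":0,"z":-2,"spin":0},
  {"x":-88,"y":0,"z":-5,"spin":0},
  {"x":-103,"y":0,"z":-5,"spin":0},
  {"x":-118,"y":0,"z":-5,"spin":0},
])

```text
time: 10.9
tcp_pos: [518.7, 168.5, 220.5]
ee_rot: [-0.0, 0.687, 0.727, -0.0]
force: [0.5, 3.2, -1.7]
finger_gap: 0.005
grip_force: 1.5
```

```bash
python3 - <<'E'
from h import *
s=bot.get_state();print(s['force'])
for y,z in((48.3,214.6),(23.8,200.8),(3.3,181.3),(-11.6,157.4),(-19,136),(-21,125)):go(unit(-58,y,z),.056,s)
E
```

```text
[ 0.51670773  3.24352663 -1.68390785]
pos [518.7 168.5 220.5] phi 0.056 -> delta [-27.3   0.3   5.9] spin 0.0 rows 0.4 0.0
pos [518.7 168.5 220.5] phi 0.056 -> delta [-51.8   0.3  19.7] spin 0.0 rows 0.9 0.0
pos [518.7 168.5 220.5] phi 0.056 -> delta [-72.3   0.4  39.2] spin 0.0 rows 1.3 0.0
pos [518.7 168.5 220.5] phi 0.056 -> delta [-87.2   0.4  63.1] spin 0.0 rows 1.7 0.0
pos [518.7 168.5 220.5] phi 0.056 -> delta [-94.6   0.4  84.5] spin 0.0 rows 2.0 0.0
pos [518.7 168.5 220.5] phi 0.056 -> delta [-96.6   0.4  95.5] spin 0.0 rows 2.2 0.0
```

Contact is at about 3 N, as expected. Follow the arc down.

Emit:
play_rows([
  {"x":-14,"y":0,"z":2,"spin":0},
  {"x":-27,"y":0,"z":6,"spin":0},
  {"x":-40,"y":0,"z":12,"spin":0},
  {"x":-52,"y":0,"z":20,"spin":0},
  {"x":-63,"y":0,"z":29,"spin":0},
  {"x":-72,"y":0,"z":39,"spin":0},
  {"x":-80,"y":0,"z":51,"spin":0},
  {"x":-87,"y":0,"z":63,"spin":0},
  {"x":-91,"y":0,"z":74,"spin":0},
  {"x":-94,"y":0,"z":84,"spin":0},
])

```text
time: 12.15
tcp_pos: [524.4, 75.3, 136.1]
ee_rot: [0.0, 0.687, 0.727, -0.0]
force: [0.3, -0.6, 0.3]
finger_gap: 0.004
grip_force: 0.4
```

Emit:
play_rows([
  {"x":-1,"y":0,"z":4,"spin":0},
  {"x":-2,"y":0,"z":8,"spin":0},
  {"x":-2,"y":0,"z":11,"spin":0},
  {"x":-2,"y":0,"z":12,"spin":0},
  {"x":-2,"y":0,"z":12,"spin":0},
])

```text
time: 12.78
tcp_pos: [524.6, 73.7, 125.3]
ee_rot: [0.0, 0.687, 0.727, 0.0]
force: [-1.0, -0.5, 2.2]
finger_gap: 0.005
grip_force: 1.3
```

Emit:
play_rows([
  {"x":0,"y":0,"z":1.5,"spin":0},
  {"x":0,"y":0,"z":2.5,"spin":0},
  {"x":0,"y":0,"z":2.5,"spin":0},
])

```text
time: 13.15
tcp_pos: [524.6, 73.7, 125.2]
ee_rot: [0.001, 0.687, 0.727, 0.001]
force: [-4.8, -1.1, 16.6]
finger_gap: 0.004
grip_force: 8.5
```

Emit:
play_rows([
  {"x":0,"y":0,"z":-15,"spin":0},
  {"x":0,"y":0,"z":-60,"spin":0},
  {"x":-20,"y":-40,"z":-110,"spin":0},
  {"x":-80,"y":-100,"z":-140,"spin":0},
  {"x":-140,"y":-150,"z":-140,"spin":0},
  {"x":-190,"y":-170,"z":-140,"spin":0},
  {"x":-210,"y":-170,"z":-140,"spin":0},
  {"x":-210,"y":-170,"z":-140,"spin":0},
], jaw=0)

```text
time: 14.15
tcp_pos: [365.7, -148.2, 263.0]
ee_rot: [0.001, 0.689, 0.724, 0.0]
force: [0.3, 0.9, -0.1]
finger_gap: 0.504
grip_force: 0.0
```

```bash
python3 - <<'E'
from h import *
a=save('side','s5');b=save('top','t5')
for t in['wing','cover']:
  for c in['side','top']: print(t,c,[(np.round(x['extent'],1).tolist(),round(x['conf'],2)) for x in bot.boxes_of(t,c)[:2]])
cv2.imwrite('pics/v8.png',np.hstack([cv2.resize(a['frame'][80:230,190:310,::-1],(400,500)),cv2.resize(b['frame'][130:280,110:230,::-1],(400,500))]))
E
```

```text
wing side [([262.4, 150.4, 17.1, 19.5], 0.48)]
wing top [([196.4, 202.8, 20.1, 25.4], 0.56)]
cover side [([261.4, 160.2, 82.6, 44.4], 0.63)]
cover top [([178.4, 206.7, 72.7, 69.2], 0.78), ([164.2, 212.2, 117.6, 87.9], 0.73)]
```

View pics/v8.png

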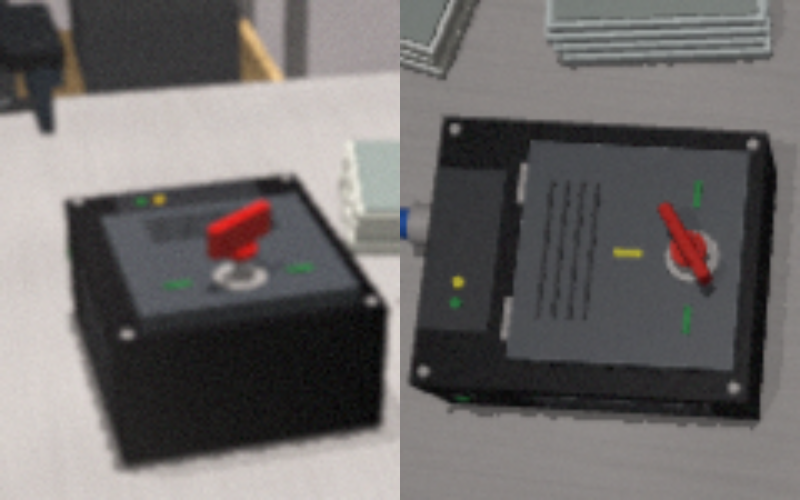

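The cover lies shut. The wing is sprung out, its bar running from (665,205) to (705,282) in the top crop.

```bash
python3 - <<'E'
from h import *
a=load('s5');b=load('t5')
f=b['frame'].astype(int);m=(f[...,0]-np.maximum(f[...,1],f[...,2])>60);m[:,:180]=0;m[:,215:]=0
v,u=np.nonzero(m)
pts=np.stack([u,v],1).astype('float32');print(len(u),cv2.minAreaRect(pts))
top=lambda x,y:(110+(x-400)*.3,130+y*.3); sid=lambda x,y:(190+x*.3,80+y*.3)
p1=tri((a,*sid(210,233)),(b,*top(703,279)));p2=tri((a,*sid(268,204)),(b,*top(665,207)))
print(p1.round(1),p2.round(1))
q1=atz(b,*top(703,279),175);q2=atz(b,*top(665,207),175)
for s,t in((p1,p2),(q1,q2)):
    d=t-s; ang=np.arctan2(d[1],d[0]); print('mid',((s+t)/2).round(1),'len',np.linalg.norm(d[:2]),'psi',(np.pi/2+W-ang)%np.pi)
print('nominal',unit(0,-50,175))
E
```

```text
151 ((194.25001525878906, 202.25001525878906), (24.748737335205078, 9.899494171142578), 45.0)
[560.2  28.7 169.3] [607.6  61.3 171.2]
mid [583.9  45.  170.2] len 57.49588805674829 psi 1.0250472341215473
mid [581.4  44.3 175. ] len 57.059506515305785 psi 1.0153677019303333
nominal [583.99853676  46.37837951 175.        ]
```

```bash
python3 -c "
from h import *
go([583.7,45.8,230],-.964)"
```

```text
pos [ 367.  -144.4  262.3] phi 0.058 -> delta [177.2 227.4  32.4] spin 1.022 rows 4.6 5.5
```

Emit:
play_rows([
  {"x":20,"y":25,"z":0,"spin":0.1},
  {"x":55,"y":70,"z":0,"spin":0.28},
  {"x":90,"y":115,"z":5,"spin":0.46},
  {"x":125,"y":160,"z":15,"spin":0.64},
  {"x":155,"y":200,"z":25,"spin":0.82},
  {"x":177,"y":227,"z":32,"spin":0.98},
  {"x":177,"y":227,"z":32,"spin":1.022},
  {"x":177,"y":227,"z":32,"spin":1.022},
  {"x":177,"y":227,"z":32,"spin":1.022},
])

```text
time: 15.58
tcp_pos: [583.0, 44.5, 230.5]
ee_rot: [0.0, 0.954, 0.299, -0.0]
force: [0.0, 0.0, -0.4]
finger_gap: 0.503
grip_force: 0.0
```

```bash
python3 -c "
from h import *
go([583.7,45.8,155],-.964)
save('top','t6')"
```

```text
pos [583.   44.5 230.5] phi -0.964 -> delta [ 1.3 -0.7 75.5] spin -0.0 rows 1.2 0.0
```

Emit:
play_rows([
  {"x":1,"y":0,"z":30,"spin":0},
  {"x":1,"y":0,"z":55,"spin":0},
  {"x":1,"y":0,"z":68,"spin":0},
  {"x":1,"y":0,"z":75,"spin":0},
  {"x":1,"y":0,"z":75,"spin":0},
])

```text
time: 16.25
tcp_pos: [584.2, 44.4, 155.7]
ee_rot: [0.0, 0.955, 0.298, 0.0]
force: [-0.4, 0.5, 1.0]
finger_gap: 0.505
grip_force: 0.0
```

Emit:
play_rows([
  {"x":0,"y":0,"z":0,"spin":0},
  {"x":0,"y":0,"z":0,"spin":0},
  {"x":0,"y":0,"z":0,"spin":0},
  {"x":0,"y":0,"z":0,"spin":0},
  {"x":0,"y":0,"z":0,"spin":0},
], jaw=-1, newtons=15)

```text
time: 16.88
tcp_pos: [583.3, 46.1, 155.7]
ee_rot: [-0.002, 0.955, 0.298, -0.0]
force: [-3.0, 4.9, 2.6]
finger_gap: 0.104
grip_force: 15.0
```

```bash
python3 - <<'E'
from h import *
s=bot.get_state();print(s['force'],s['ft_torque'],s['finger_gap']*91)
go([583.7,45.8,155],.056)
q=s['ee_rot'];M=Ro.from_quat([q[1],q[2],q[3],q[0]]).as_matrix();print('tool force',M.T@s['force'])
E
```

```text
[-2.96166418  4.89220349  2.60811179] [0.82616249 0.37634414 0.02989897] 9.427271941585781
pos [583.3  46.1 155.7] phi -0.967 -> delta [0.2 0.5 0.7] spin -1.023 rows 0.0 5.5
tool force [ 0.34373596 -5.7176718  -2.58793964]
```

Emit:
play_rows([
  {"x":0.5,"y":-1.8,"z":0,"spin":0},
  {"x":0.5,"y":-1.8,"z":0,"spin":-0.15},
  {"x":0.5,"y":-1.8,"z":0,"spin":-0.3},
  {"x":0.5,"y":-1.8,"z":0,"spin":-0.45},
  {"x":0.5,"y":-1.8,"z":0,"spin":-0.6},
  {"x":0.5,"y":-1.8,"z":0,"spin":-0.75},
  {"x":0.5,"y":-1.8,"z":0,"spin":-0.9},
  {"x":0.5,"y":-1.8,"z":0,"spin":-1.02},
  {"x":0.5,"y":-1.8,"z":0,"spin":-1.02},
  {"x":0.5,"y":-1.8,"z":0,"spin":-1.02},
])

```text
time: 18.12
tcp_pos: [584.0, 46.0, 155.8]
ee_rot: [0.001, 0.688, 0.725, 0.0]
force: [0.3, 0.0, 1.2]
finger_gap: 0.107
grip_force: 15.0
```

```bash
python3 - <<'E'
from h import *
s=bot.get_state();print(s['force'],s['ft_torque'],s['finger_gap']*91)
go(unit(0,-50,155),.056)
b=save('top','t7');a=save('side','s7')
cv2.imwrite('pics/v9.png',np.hstack([cv2.resize(a['frame'][100:200,210:310,::-1],(400,400)),cv2.resize(b['frame'][150:250,130:230,::-1],(400,400))]))
E
```

```text
[0.28990569 0.02948625 1.17214689] [ 0.05241919 -0.2295681   0.03198234] 9.695252950469675
pos [584.   46.  155.8] phi 0.052 -> delta [0.3 0.  0.8] spin -0.004 rows 0.0 0.0
```

View pics/v9.png

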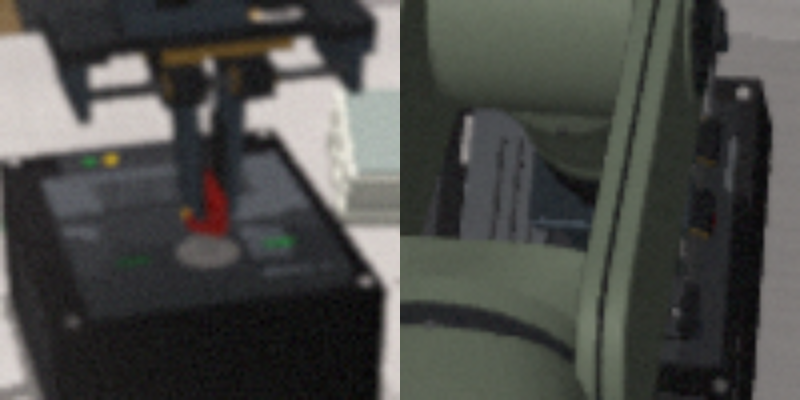

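The bar is held flat between the pads, in line with the slot (red bar at about 210,200 in the left crop). Push in.

Emit:
play_rows([
  {"x":0,"y":0,"z":0,"spin":0},
  {"x":0,"y":0,"z":4,"spin":0},
  {"x":0,"y":0,"z":8,"spin":0},
  {"x":0,"y":0,"z":12,"spin":0},
  {"x":0,"y":0,"z":15,"spin":0},
  {"x":0,"y":0,"z":18,"spin":0},
  {"x":0,"y":0,"z":18,"spin":0},
], newtons=45)

```text
time: 19.1
tcp_pos: [584.0, 46.0, 138.2]
ee_rot: [0.001, 0.688, 0.726, 0.0]
force: [0.3, -1.3, 8.8]
finger_gap: 0.106
grip_force: 45.0
```

```bash
python3 - <<'E'
from h import *
s=bot.get_state();print(s['force'],s['ft_torque'],s['finger_gap']*91)
go(unit(0,-50,138),.056)
E
```

```text
[ 0.29653922 -1.33264372  8.75384697] [-0.25844017 -0.10009411 -0.08603692] 9.631442864703914
pos [584.   46.  138.2] phi 0.054 -> delta [0.3 0.  0.2] spin -0.002 rows 0.0 0.0
```

Force 8.8 N at 17.6 mm depth: the pin is through the slot. Turn clockwise.

Emit:
play_rows([
  {"x":0,"y":0,"z":0,"spin":0.16},
  {"x":0,"y":0,"z":0,"spin":0.33},
  {"x":0,"y":0,"z":0,"spin":0.5},
  {"x":0,"y":0,"z":0,"spin":0.67},
  {"x":0,"y":0,"z":0,"spin":0.84},
  {"x":0,"y":0,"z":0,"spin":1.01},
  {"x":0,"y":0,"z":0,"spin":1.18},
  {"x":0,"y":0,"z":0,"spin":1.34},
  {"x":0,"y":0,"z":0,"spin":1.48},
  {"x":0,"y":0,"z":0,"spin":1.57},
])

```text
time: 20.35
tcp_pos: [583.0, 46.8, 138.1]
ee_rot: [-0.0, 1.0, 0.026, -0.0]
force: [-1.1, 0.2, 9.5]
finger_gap: 0.109
grip_force: 45.0
```

Emit:
play_rows([
  {"x":0,"y":0,"z":0,"spin":0.005},
  {"x":0,"y":0,"z":0,"spin":0.01},
  {"x":0,"y":0,"z":0,"spin":0.01},
])

```text
time: 20.72
tcp_pos: [583.0, 46.8, 138.1]
ee_rot: [-0.0, 1.0, 0.022, -0.0]
force: [-1.6, 1.2, 9.8]
finger_gap: 0.106
grip_force: 45.0
```

```bash
python3 - <<'E'
from h import *
s=bot.get_state();print(s['force'],s['ft_torque'],s['finger_gap']*91,s['joints'].round(2))
go(unit(0,-50,138),.056-np.pi/2)
E
```

```text
[-1.60053827  1.21941991  9.7610146 ] [ 0.137362    0.29832733 -0.06449993] 9.66764922178828 [0.06 0.39 1.66 0.   1.09 1.59]
pos [583.   46.8 138.1] phi -1.526 -> delta [0.9 0.4 0.1] spin -0.011 rows 0.0 0.1
```

Emit:
play_rows([
  {"x":0,"y":0,"z":-2,"spin":0},
  {"x":0,"y":0,"z":-4,"spin":0},
  {"x":0,"y":0,"z":-6,"spin":0},
  {"x":0,"y":0,"z":-6,"spin":0},
], newtons=20)

```text
time: 21.22
tcp_pos: [583.0, 46.8, 142.8]
ee_rot: [-0.0, 1.0, 0.022, -0.001]
force: [1.1, 2.4, 1.3]
finger_gap: 0.111
grip_force: 20.0
```

The stud stopped at 13 mm depth: locked in the notch. Release, retreat and check.

Emit:
play_rows([
  {"x":0,"y":0,"z":0,"spin":0},
  {"x":0,"y":0,"z":0,"spin":0},
  {"x":0,"y":0,"z":0,"spin":0},
], jaw=0)

```text
time: 21.6
tcp_pos: [583.2, 46.1, 143.1]
ee_rot: [0.0, 1.0, 0.022, -0.0]
force: [-0.2, 0.6, -0.5]
finger_gap: 0.405
grip_force: 0.0
```

Emit:
play_rows([
  {"x":0,"y":0,"z":-30,"spin":0},
  {"x":0,"y":0,"z":-80,"spin":0},
  {"x":0,"y":0,"z":-130,"spin":0},
  {"x":-40,"y":40,"z":-150,"spin":0},
  {"x":-80,"y":80,"z":-150,"spin":0},
  {"x":-120,"y":130,"z":-150,"spin":0},
  {"x":-160,"y":180,"z":-150,"spin":0},
  {"x":-180,"y":220,"z":-150,"spin":0},
  {"x":-180,"y":220,"z":-150,"spin":0},
])

```text
time: 22.72
tcp_pos: [412.0, -183.8, 293.7]
ee_rot: [0.0, 1.0, 0.02, -0.0]
force: [-0.1, 0.0, -0.3]
finger_gap: 0.503
grip_force: 0.0
```

```bash
python3 - <<'E'
from h import *
a=save('side','s8');b=save('top','t8')
cv2.imwrite('pics/v10.png',np.hstack([cv2.resize(a['frame'][80:230,190:310,::-1],(400,500)),cv2.resize(b['frame'][130:280,110:230,::-1],(400,500))]))
print(bot.get_state()['tcp_pos'])
E
```

```text
[ 413.41796026 -181.63375554  293.4727813 ]
```

View pics/v10.png

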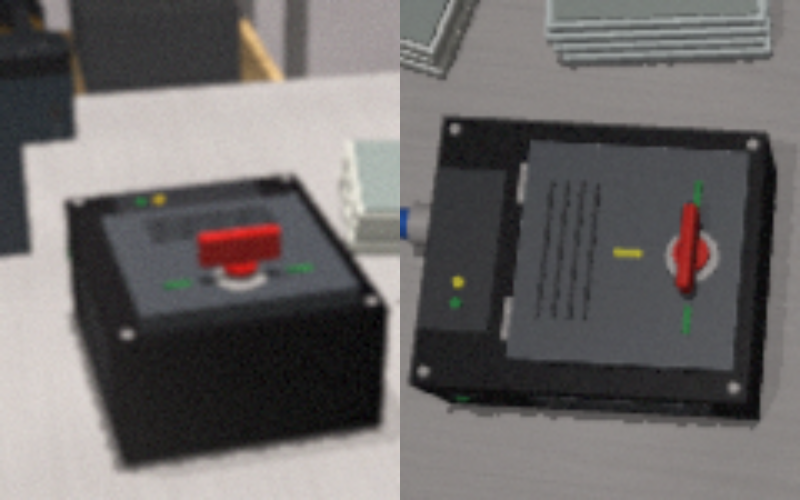

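The cover is shut, and the wing lies along the green marks and sits lower than before (skirt at about 240,268 in the left crop).

```bash
python3 -c "
from station import bot
print(bot.close_job())"
```

```text
the job is handed in; nothing more can be done
None
```

The clean filter is flat in the bay, the cover is shut, and the wing is locked at the green marks. It stopped at its 13 mm locked depth, and the job was handed in at about 23 s of the 72 s allowed.

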